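# Tip a tray of used vials over the rim of the waste tub

### The job

Empty the narrow steel tray of used vials into the grey waste tub: carry the tray over and hang its rolled front lip over the tub's right-hand rim with the vials still in it, then raise the handle at its rear so that the tray turns over about the rim, lip still hooked, until all four vials have slid into the tub. Then let the tray back down and leave it empty, lip hooked on that rim and tail resting on the bench; do not spill, force the lip hard against the tub, or shift the tub or the things around it.

Things in the scene. Friction and masses are not known exactly. Their poses are not given: they have to be found in the camera images.
- tray: narrow open tray of bare steel sheet 2.5 mm thick, 176 to 264 g, loose, starts flat on the bench; origin on the underside, x to the lip (which points roughly at the tub), y across, z up. 64 mm wide, side walls 28 mm high from x = -76 to +55, rear wall 28 mm high at x = -75. No front wall: from x = +55 the floor climbs at 25 degrees as a pouring ramp to the lip
- tray_hold (a point): where the tray balances with its vials: x = -10, z = +20 mm of the tray, on the centre line between the flat side walls; there it can be taken across the walls (64 mm wide) and carried level
- tray_lip (a point): axis of the rolled lip, x = +101, z = +11 mm of the tray, along its y, 64 mm wide. The lip is a half-round channel, inner radius 9 mm, sheet 2.5 mm, open downward (tray level, it covers the arc from 5 degrees above level in front, over the top, to 20 degrees below level behind). It drops over the tub's rim from above and then turns on it like a hinge, to about 80 degrees; nothing latches
- tray_bar (a point): middle of the rear handle: round steel bar 10 mm diameter along the tray's y, at x = -104, z = +56 mm of the tray, 44 mm free between its legs, 28 mm behind the rear wall. Held from above with a light grip (about 10 N) the bar turns between the finger pads, so the tray rotates while the fingers stay upright
- tray_tail (a point): lower rear edge of the tray, x = -76, z = 0 of the tray. With the lip hooked and this edge on the bench the tray slopes up to the lip at about 20 degrees and stands by itself, vials held by the rear wall; the handle bar is then about 43 mm above the bench
- tub: grey plastic waste tub, open on top, 220 x 170 mm over its rim, 80 mm high, 0.95 kg, loose (slides if pushed with more than about 5 N); origin at the centre of its underside, x along its long side, z up. Walls 3 mm, floor at z = 5. Rolled rim 10 mm in diameter all round; corners rounded 28 mm; lugs stand 23 mm out at the short ends. Two old vials are fixed in it on the +y side
- tub_rim (a point): middle of the tub's right-hand rim (its long side at y = -80 mm of the tub, facing the tray), on the axis of the 10 mm rolled rim, 75 mm above the bench; the rim is straight along the tub's x for 77 mm to either side, the wall below it plain. The lip must hang on this side
- vial_1_mid (a point): used sample vial with screw cap, a closed cylinder 20 mm diameter, 48 mm long, 16 g, lying loose on its side in the tray at the start; this point is its middle
- vial_2_mid (a point): used sample vial with screw cap, a closed cylinder 20 mm diameter, 48 mm long, 16 g, lying loose on its side in the tray at the start; this point is its middle
- vial_4_mid (a point): used sample vial with screw cap, a closed cylinder 20 mm diameter, 48 mm long, 16 g, lying loose on its side in the tray at the start; this point is its middle
- vial_5_mid (a point): used sample vial with screw cap, a closed cylinder 20 mm diameter, 48 mm long, 16 g, lying loose on its side in the tray at the start; this point is its middle
- dropper_bottle: small amber bottle with dark cap, 30 x 30 x 75 mm, loose bystander behind the work; origin at its underside
- white_bottle: small white bottle with pale cap, 37 x 37 x 88 mm, loose bystander behind the work; origin at its underside
- film_roll: white roll 62 mm diameter, 50 mm high, loose bystander left of the tub; origin at its underside
Not all that is in view belongs to the job. What is shaped like the part that bears vial_4_mid but blue or pink is not meant.

How it is judged:
By the outcome, as a careful person would: the job done as asked, in the order asked, and still so for the second after the job is handed in, with the robot touching nothing.
It also fails if it takes over 64 s, if anything falls off the work surface, if the arm or the gripper's body presses on something with over 40 N, if the wrist force passes 120 N, or if a joint passes its speed limit or range.

### The arm

A 6-joint arm with a two-finger parallel gripper is mounted at the origin on a cart in front of the work surface, level with it; the furniture and walls round the work are solid. World frame = base frame: x ahead of the robot, y to its left, z up, the work surface at z = 0. Lengths are in m, angles in rad, forces in N, time in s.
With the tool pointing down it reaches from about 0.4 to 0.825 m from the base axis. Payload 7 kg.
Tool frame: the origin (TCP) lies at the very end of the fingers, on their centre line; the grasp point (between the pads) lies 19 mm behind it (arm.pinch_z is the z of the grasp point in the tool frame, in m); z points along the fingers, y is the direction in which the jaws open and shut (so a half turn about z gives the same grasp; the last joint's range is limited). The gripper opens to 88 mm and grips with 3 to 60 N. Pads are 19 mm wide; open, the fingers measure 130 mm over their backs; the gripper's body (78 mm by 193 mm) begins 47 mm behind the grasp point.
Start: joints at [1.487, 0.359, 0.012, 0, -1.224, -0.288], TCP at [0.245, 0.629, 0.227] pointing down, gripper open.
Joint ranges: [-3.07, 3.07], [-1.43, 2.12], [-1.02, 1.25], [-3.03, 1.67], [-3.05, -0], [-3.03, 3.03]. Speed limits (rad/s): [2.39, 2.39, 3.01, 3.14, 3.14, 3.14].

### API

Orientations are given as [roll, pitch, yaw] about the fixed x, y, z axes, in that order (R = Rz(yaw) Ry(pitch) Rx(roll)).
In Python, from station import arm gives the robot as it stands.
- The arm moves only by the tool drive_tool, never from a script. Its argument "targets" is a list of rows, each a list of 6 numbers: the shift along the world's x, y, z in units of 0.04 m (1.0 is 0.04 m), then the turn, a rotation vector about the world's x, y, z in units of 6 degrees (1.0 is 6 degrees). In form: [[x, y, z, wx, wy, wz], ...]. A call has 1 to 5 rows; each row shifts and turns the commanded pose from where the row before left it; what a row does not reach is not made up. A row lasts 1/8 s, in which the tool goes at most 62.5 mm and 10.7 degrees, less where a joint would pass 70% of its speed; a pose out of reach is approached as far as the arm can. A call with a number of a shift or a turn outside -1 to 1 is refused whole. A call with a gripper value outside its range is refused whole. "claw" is the opening, from 0 (shut) to 1 (fully open), set as the call begins (left out, the last holds). The fingers move at their own pace and stop on an object; "newtons" is the grip in N (left out, the last holds). Time passes only in rows, so rows that do not move let the fingers close. It gives the time, the measured TCP pose, the force and the opening at its end, in the units of the state.
- arm.get_state(): the state, without advancing time (a new reading comes with each control period).
- arm.grab_frame(name): name is "side" or "top" or "wrist"; returns (picture, depth): 480x640x3 uint8, red, green, blue; 480x640 float32, m along the optical axis (not along the pixel's ray), 0 where there is no reading.
- arm.get_calibration(name): a dict with "mtx" (3x3 intrinsics, pixels), "origin" and "rotation" of the camera in the world. Camera axes: x right, y up, looking along -z (the intrinsics and any distortion apply to the point x, -y, -z); pixel columns grow to the right and rows downward; lengths in m; the calibration is good to about 2 mm. A picture is of the moment at which its call begins: read the wrist's pose just before it. get_calibration takes no time and is no camera call; for the wrist camera it gives the pose at the moment of the call.
- arm.job_done(): hands the job in, once; it reports no verdict.
Trained networks look in the newest picture that a camera, given by its name, has taken for a name from the list of things; names that differ only in an ending like _2 or _b are one class to them, and where a whole thing is asked for, a point or a joint stands for the part that bears it (a point fixed in the world has none). Each returns a list of dicts, best first, with "score" (0 to 1); they miss things now and then, are a little off and sometimes report something else, mostly with a low value. They report only what shows in the picture. A call takes as long as a camera call. They do not tell look-alikes from the thing itself.
- arm.search_frame(target, camera): "point" ([x, y, z] in m, in the coordinates of the camera as it stood for that picture, good to about 4 mm: the middle of the surface that is visible of it).
- arm.cut_out(target, camera): "pixels" (480x640 bool, what is visible of it).
- arm.landmark_of(target, camera): "point" ([x, y, z] in m, in the coordinates of the camera as it stood for that picture, good to about 4 mm: a listed point, or the origin of a listed thing).
The state is a dict: "t": time; "q": joint angles; "qd": joint speeds; "joint_efforts": joint torques, N m; "eef_pos": TCP position; "ee_rot": TCP orientation; "force": force on the tool from outside, world axes, zero at the start; "moment": the same for the moment, N m; "width": finger opening in m.
Only numpy, scipy, OpenCV 4.12 (cv2) and the standard library are available. Lean on these libraries where they do the work, as an engineer would, in place of code of your own. Each camera call takes 0.05 s, during which the arm holds its last target. There are 200 camera calls.

## Working session

There is one attempt and no reset: what is moved stays moved. The work goes in short steps, Python scripts to look and compute and a tool call to move; the robot and the scene stay as the last step left them, time stands still between calls to the robot, and variables do not carry over. Pictures are saved under pics/ and viewed, about 8 in all and at most 12, crops included, and the job is handed in when it is done.

Besides the shell and the picture viewer there is one more tool, called after "Emit:" as name(argument=value, ...), one argument or row to a line, values as JSON. drive_tool: Moves the arm, as the interface text tells. Shifts and turns lie within -1 to 1; 1 stands for 0.04 m of shift or 6 degrees of turn. Its arguments: {"type":"object","properties":{"targets":{"type":"array"},"claw":{"type":"number"},"newtons":{"type":"number"}},"required":["targets"]}

```bash
ls; mkdir -p pics
cat > h.py <<'E'
import numpy as np, cv2
from station import arm
def w(p,c):
    k=arm.get_calibration(c); return np.array(k["rotation"])@np.array(p)+np.array(k["origin"])
def pic(c,fn=None):
    im,d=arm.grab_frame(c)
    if fn: cv2.imwrite('pics/'+fn,cv2.cvtColor(im,cv2.COLOR_RGB2BGR))
    return im,d
def cloud(d,c):
    k=arm.get_calibration(c); K=np.array(k["mtx"]); v,u=np.mgrid[:480,:640]
    P=np.stack([(u-K[0,2])/K[0,0]*d,-(v-K[1,2])/K[1,1]*d,-d],-1)
    return P@np.array(k["rotation"]).T+np.array(k["origin"])
def st():
    s=arm.get_state(); print({k:np.round(s[k],4).tolist() for k in("t","q","eef_pos","ee_rot","force","width")})
E
python3 - <<'E'
from h import *
st()
for c in("top","side"):
    pic(c,c+"0.png"); k=arm.get_calibration(c); print(c,np.round(k["origin"],3),np.round(k["rotation"],3).tolist(),np.round(k["mtx"],1).tolist(), [x for x in k])
    for n in("tray_hold","tray_lip","tray_bar","tray_tail","tub","tub_rim","vial_1_mid","tray","dropper_bottle","white_bottle","film_roll"):
        print(n,[(round(r["score"],2),np.round(w(r["point"],c),3).tolist()) for r in arm.landmark_of(n,c)][:6])
E
```

```text
pics
{'t': 0.0, 'q': [1.4871, 0.3594, 0.0111, -0.0003, -1.2241, -0.2881], 'eef_pos': [0.2451, 0.6284, 0.2256], 'ee_rot': [3.1399, -0.0002, -0.3719], 'force': [-0.5064, -0.5537, -0.0197], 'width': 0.0878}
top [0.323 0.042 1.511] [0.179, -0.012, -1.563] [[598.4, 0.0, 326.3], [0.0, 598.4, 244.5], [0.0, 0.0, 1.0]] ['mtx', 'origin', 'rotation']
tray_hold []
tray_lip [(0.63, [2.726, 2.445, 3.913]), (0.38, [2.564, 2.283, 3.751])]
tray_bar [(0.84, [2.689, 2.408, 3.877]), (0.42, [2.566, 2.285, 3.754])]
tray_tail [(0.88, [2.77, 2.489, 3.958])]
tub [(0.68, [2.668, 2.387, 3.856])]
tub_rim [(0.88, [2.56, 2.279, 3.748])]
vial_1_mid [(0.62, [2.744, 2.463, 3.932])]
tray [(0.58, [2.763, 2.482, 3.951])]
dropper_bottle [(0.69, [2.753, 2.472, 3.941])]
white_bottle [(0.73, [2.747, 2.466, 3.935]), (0.48, [2.733, 2.452, 3.921])]
film_roll [(0.59, [2.606, 2.325, 3.794])]
side [ 0.283 -1.246  0.908] [1.008, 0.004, -0.224] [[585.5, 0.0, 310.5], [0.0, 585.5, 239.7], [0.0, 0.0, 1.0]] ['mtx', 'origin', 'rotation']
tray_hold [(0.62, [0.608, -0.922, 1.233]), (0.42, [0.612, -0.917, 1.237])]
tray_lip [(0.73, [0.631, -0.899, 1.255])]
tray_bar [(0.74, [0.589, -0.941, 1.214])]
tray_tail [(0.55, [0.602, -0.928, 1.226]), (0.46, [0.588, -0.942, 1.212])]
tub [(0.95, [0.587, -0.943, 1.211])]
tub_rim []
vial_1_mid [(0.62, [0.59, -0.939, 1.215])]
tray [(0.61, [0.612, -0.917, 1.237])]
dropper_bottle [(0.62, [0.753, -0.777, 1.378])]
white_bottle [(0.71, [0.62, -0.91, 1.245]), (0.68, [0.617, -0.913, 1.242]), (0.64, [0.797, -0.733, 1.421])]
film_roll [(0.91, [0.526, -1.003, 1.151])]
```

```bash
sed -i 's/^from station/from scipy.spatial.transform import Rotation as Ro\nfrom station/; s/np.array(k\["rotation"\])/Ro.from_euler("xyz",k["rotation"]).as_matrix()/' h.py
python3 - <<'E'
from h import *
for c in("top","side"):
    im,d=pic(c); P=cloud(d,c); z=P[...,2][d>0]; h,e=np.histogram(z,bins=np.arange(-.05,.2,.005)); print(c,h.tolist())
    for n in("tray_hold","tray_lip","tray_bar","tray_tail","tub","tub_rim","vial_1_mid","tray","dropper_bottle","white_bottle","film_roll"):
        print(n,[(round(r["score"],2),np.round(w(r["point"],c),3).tolist()) for r in arm.landmark_of(n,c)][:6])
E
```

```text
top [3, 7, 7, 16, 15, 32, 67, 459, 7729, 48713, 55693, 12699, 2294, 2011, 1878, 1285, 1253, 1014, 713, 748, 812, 672, 715, 592, 1112, 2054, 1213, 582, 423, 310, 289, 254, 263, 283, 300, 347, 371, 364, 260, 246, 248, 258, 286, 362, 254, 256, 237, 269, 285]
tray_hold [(0.61, [0.537, -0.258, 0.018]), (0.33, [0.542, -0.287, 0.011])]
tray_lip [(0.57, [0.554, -0.151, 0.013])]
tray_bar [(0.69, [0.515, -0.349, 0.054])]
tray_tail [(0.9, [0.521, -0.325, -0.0])]
tub [(0.98, [0.525, 0.214, 0.002])]
tub_rim [(0.65, [0.531, 0.138, 0.075]), (0.56, [0.514, -0.279, 0.012]), (0.56, [0.682, -0.025, 0.001]), (0.31, [0.523, -0.326, 0.002])]
vial_1_mid [(0.5, [0.515, -0.278, 0.011])]
tray [(0.81, [0.534, -0.249, -0.001])]
dropper_bottle [(0.67, [0.679, -0.026, 0.0]), (0.63, [0.729, 0.084, -0.0])]
white_bottle [(0.63, [0.727, 0.086, -0.002])]
film_roll [(0.69, [0.475, 0.444, 0.002]), (0.47, [0.515, -0.28, 0.012])]
side [474, 481, 488, 528, 678, 803, 746, 933, 2962, 33975, 12671, 1684, 2496, 2057, 1819, 1611, 1761, 1555, 1390, 1449, 1454, 1505, 1370, 1317, 1790, 3267, 1053, 969, 952, 924, 906, 1002, 908, 911, 1010, 950, 939, 907, 916, 930, 954, 955, 1019, 1007, 1091, 1107, 1202, 1171, 1211]
tray_hold [(0.76, [0.533, -0.26, 0.02])]
tray_lip [(0.76, [0.557, -0.147, 0.007])]
tray_bar [(0.88, [0.515, -0.351, 0.055])]
tray_tail [(0.61, [0.52, -0.324, -0.003])]
tub [(0.55, [0.529, 0.132, 0.074])]
tub_rim [(0.89, [0.53, 0.134, 0.075]), (0.46, [0.516, -0.283, 0.01])]
vial_1_mid [(0.51, [0.515, -0.282, 0.012])]
tray [(0.97, [0.535, -0.249, -0.002]), (0.44, [0.544, -0.214, 0.008])]
dropper_bottle [(0.62, [0.678, -0.029, -0.002])]
white_bottle [(0.61, [0.721, 0.086, -0.002])]
film_roll [(0.85, [0.473, 0.442, 0.001])]
```

View pics/top0.png

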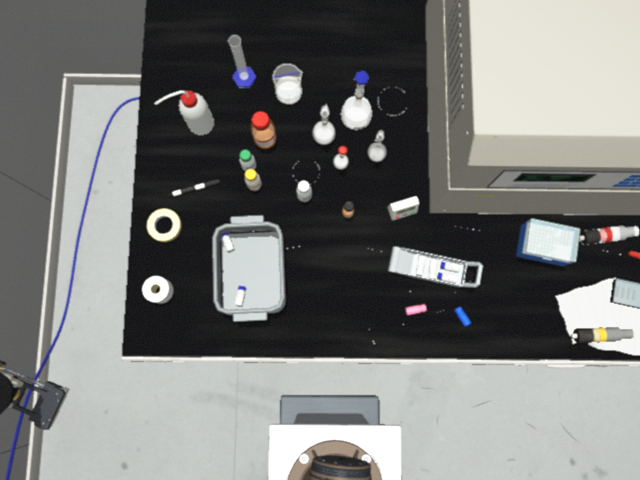

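View pics/side0.png

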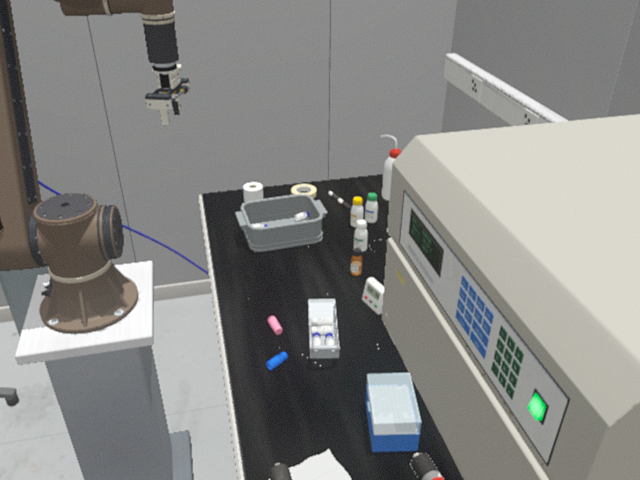

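Run:
```python
from h import *
for c in("top","side"):
    im,d=pic(c); P=cloud(d,c)
    X,Y,Z=P[...,0],P[...,1],P[...,2]
    # front rim: crest points near rim line
    m=(d>0)&(Z>.072)&(Z<.09)&(abs(X-.53)<.07)&(abs(Y-.135)<.03)
    p=P[m]; 
    for b in np.arange(.46,.6,.02):
        q=p[abs(p[:,0]-b-.01)<.01]
        if len(q)>5: print(c,round(b+.01,3),len(q),np.round(np.percentile(q[:,1],[5,50,95]),4),np.round(np.percentile(q[:,2],[50,95]),4))
    f=np.polyfit(p[:,0],p[:,1],1); print("slope deg",np.degrees(np.arctan(f[0])), "y@.53",np.polyval(f,.53))
    g=(d>0)&(Z>.072)&(Z<.09)&(abs(X-.525)<.13)&(abs(Y-.214)<.13)
    r=cv2.minAreaRect((P[g][:,:2]*1000).astype(np.float32)); print("tub rect",r)
    t=(d>0)&(Z>.018)&(Z<.033)&(abs(X-.535)<.06)&(Y>-.34)&(Y<-.17)
    q=P[t]; print("tray rect",cv2.minAreaRect((q[:,:2]*1000).astype(np.float32)),len(q))
    t=(d>0)&(Z>.045)&(Z<.08)&(abs(X-.52)<.06)&(abs(Y+.35)<.03)
    q=P[t]; print("bar",q.mean(0),len(q),np.polyfit(q[:,0],q[:,1],1))
    mm=(d>0)&(X>.55)&(X<.9)&(Y<-.0)&(Y>-.45)&(Z>.1)
    print("machine", np.percentile(X[mm],[0.5,2,10]), np.percentile(Y[mm],[98,99.5]))
```

```text
top 0.47 37 [0.1268 0.1315 0.1346] [0.0796 0.0841]
top 0.49 33 [0.1294 0.1324 0.137 ] [0.0797 0.0836]
top 0.51 34 [0.13   0.1337 0.1374] [0.0799 0.0864]
top 0.53 29 [0.1304 0.1349 0.1378] [0.0811 0.0857]
top 0.55 35 [0.1312 0.1357 0.1407] [0.0798 0.0834]
top 0.57 35 [0.1336 0.1363 0.1412] [0.0791 0.0845]
top 0.59 32 [0.1341 0.1387 0.1417] [0.0795 0.0832]
slope deg 3.3162166300573914 y@.53 0.134845834900773
tub rect ((525.474365234375, 214.96395874023438), (255.65243530273438, 170.087158203125), 3.427584409713745)
tray rect ((536.2987670898438, -248.01780700683594), (169.49908447265625, 65.76473999023438), 78.47988891601562) 656
bar [ 0.51598638 -0.34554587  0.05671668] 139 [-0.17476056 -0.2553718 ]
machine [0.6743687  0.6754681  0.67797389] [-0.23673241 -0.09974902]
side 0.47 21 [0.1206 0.127  0.1325] [0.0769 0.08  ]
side 0.49 25 [0.1207 0.127  0.1333] [0.0769 0.0816]
side 0.51 21 [0.1233 0.1287 0.1331] [0.077  0.0805]
side 0.53 18 [0.1259 0.1306 0.1353] [0.0779 0.08  ]
side 0.55 22 [0.1263 0.1323 0.137 ] [0.076  0.0797]
side 0.57 24 [0.1273 0.1318 0.139 ] [0.0767 0.0795]
side 0.59 23 [0.1272 0.133  0.1376] [0.0779 0.0802]
slope deg 3.4747997499256296 y@.53 0.13007080034458499
tub rect ((523.8148193359375, 210.05645751953125), (254.51560974121094, 181.50247192382812), 2.0573339462280273)
tray rect ((535.221435546875, -251.1328125), (175.9564666748047, 63.80574417114258), 78.38323211669922) 425
bar [ 0.51431073 -0.35194248  0.05627546] 144 [-0.21831801 -0.23965918]
machine [0.67309399 0.67384746 0.67562273] [-0.24621284 -0.24149538]
```

Emit:
drive_tool(
  targets=[
    [0.4,-1,0,0,0,-1],
    [0.4,-1,0,0,0,-1],
    [0.4,-1,0,0,0,-1],
    [0.4,-1,0,0,0,-1],
    [0.4,-1,0,0,0,-1],
  ],
  claw=1,
)

```text
t: 3.12
eef_pos: [0.3256, 0.4276, 0.2268]
ee_rot: [-3.141, 0.0, -0.899]
force: [-0.2, -0.2, 0.3]
width: 0.0872
```

Emit:
drive_tool(
  targets=[
    [0.3,-1,0,0,0,-0.8],
    [0.3,-1,0,0,0,-0.8],
    [0.3,-1,0,0,0,-0.8],
    [0.3,-1,0,0,0,-0.8],
    [0.3,-1,0,0,0,-0.8],
  ],
)

```text
t: 3.75
eef_pos: [0.3855, 0.2276, 0.2269]
ee_rot: [-3.141, 0.0, -1.317]
force: [0.1, 0.2, -0.0]
width: 0.0875
```

Emit:
drive_tool(
  targets=[
    [0.3,-1,0,0,0,-0.8],
    [0.3,-1,0,0,0,-0.8],
    [0.3,-1,0,0,0,-0.8],
    [0.3,-1,0,0,0,-0.8],
    [0.3,-1,0,0,0,-0.8],
  ],
)

```text
t: 4.38
eef_pos: [0.4455, 0.0276, 0.227]
ee_rot: [-3.141, 0.001, -1.736]
force: [1.1, 0.4, -0.6]
width: 0.0877
```

Emit:
drive_tool(
  targets=[
    [0.3,-1,0,0,0,0],
    [0.3,-1,0,0,0,0],
    [0.3,-1,0,0,0,0],
    [0.3,-1,0,0,0,0],
    [0.3,-1,0,0,0,0],
  ],
)

```text
t: 5.0
eef_pos: [0.5056, -0.1726, 0.2268]
ee_rot: [-3.141, 0.0, -1.733]
force: [0.2, -0.2, -0.4]
width: 0.0875
```

Emit:
drive_tool(
  targets=[
    [0,-1,0,0,0,0],
    [0,-0.5,0,0,0,0],
    [0,0,0,0,0,0],
  ],
)

```text
t: 5.38
eef_pos: [0.505, -0.2323, 0.2263]
ee_rot: [3.141, -0.0, -1.735]
force: [-0.8, 1.5, 0.6]
width: 0.0879
```

Run:
```python
from h import *
st(); im,d=pic("wrist","w1.png")
for n in("tray_hold","tray_lip","tray_bar","tray_tail","tray"):
    print(n,[(round(r["score"],2),np.round(w(r["point"],"wrist"),3).tolist()) for r in arm.landmark_of(n,"wrist")][:4])
P=cloud(d,"wrist");X,Y,Z=np.moveaxis(P,-1,0)
t=(d>0)&(Z>.018)&(Z<.033)&(abs(X-.535)<.06)&(Y>-.34)&(Y<-.17)
print("tray rect",cv2.minAreaRect((P[t][:,:2]*1000).astype(np.float32)),t.sum())
```

```text
{'t': 5.375, 'q': [-0.0789, 0.1638, -0.2537, 0.0, -1.1537, -0.0857], 'eef_pos': [0.505, -0.2323, 0.2263], 'ee_rot': [3.1412, -0.0001, -1.7354], 'force': [-0.8251, 1.4626, 0.6442], 'width': 0.0879}
tray_hold [(0.77, [0.533, -0.259, 0.018])]
tray_lip [(0.61, [0.557, -0.148, 0.014])]
tray_bar [(0.95, [0.516, -0.347, 0.059])]
tray_tail [(0.93, [0.523, -0.317, -0.0])]
tray [(0.84, [0.533, -0.245, 0.002])]
tray rect ((537.0889892578125, -245.24008178710938), (165.3874053955078, 63.97002029418945), 78.5451431274414) 5878
```

View pics/w1.png

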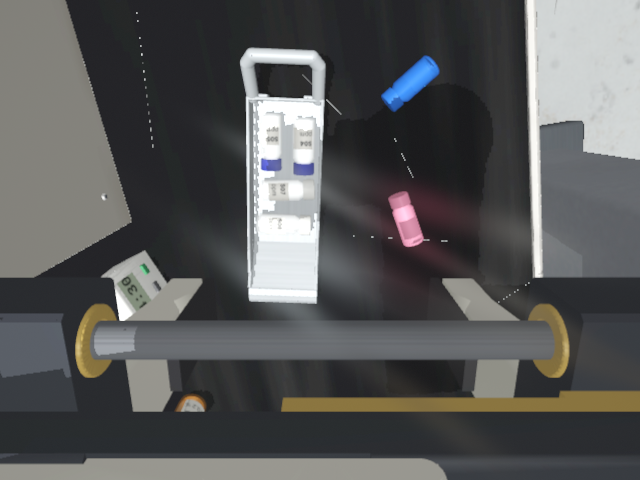

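Emit:
drive_tool(
  targets=[
    [0.72,-0.67,0,0,0,-0.35],
    [0,0,-1,0,0,0],
    [0,0,-1,0,0,0],
    [0,0,-1,0,0,0],
    [0,0,-1,0,0,0],
  ],
)

```text
t: 6.3
eef_pos: [0.5344, -0.2573, 0.0657]
ee_rot: [-3.141, 0.0, -1.769]
force: [-0.4, -0.0, -0.9]
width: 0.0879
```

Emit:
drive_tool(
  targets=[
    [0,0,-0.7,0,0,0],
    [0,0,-0.6,0,0,0],
    [0,0,-0.25,0,0,0],
    [0,0,0,0,0,0],
  ],
)

```text
t: 6.8
eef_pos: [0.534, -0.2576, 0.0044]
ee_rot: [3.141, -0.0, -1.769]
force: [0.2, -0.1, 0.5]
width: 0.0877
```

Emit:
drive_tool(
  targets=[
    [0,0,0,0,0,0],
    [0,0,0,0,0,0],
    [0,0,0,0,0,0],
    [0,0,0,0,0,0],
    [0,0,0,0,0,0],
  ],
  claw=0.6,
  newtons=25,
)

```text
t: 7.42
eef_pos: [0.5344, -0.258, 0.0053]
ee_rot: [-3.141, -0.0, -1.77]
force: [-1.5, 1.5, 5.4]
width: 0.0638
```

Emit:
drive_tool(
  targets=[
    [0,0,0.2,0,0,0],
    [0,0,0.4,0,0,0],
    [0,0,0.6,0,0,0],
    [0,0,0.6,0,0,0],
    [0,0,0.6,0,0,0],
  ],
  claw=0.55,
)

```text
t: 8.05
eef_pos: [0.5339, -0.2579, 0.1022]
ee_rot: [-3.141, 0.0, -1.77]
force: [0.7, -0.3, -3.9]
width: 0.0639
```

Emit:
drive_tool(
  targets=[
    [0,0.2,0.3,0,0,0.3],
    [0,0.5,0.1,0,0,0.5],
    [0,0.7,0,0,0,0.6],
    [0,0.7,0,0,0,0.5],
    [0,0.4,0,0,0,0.3],
  ],
)

```text
t: 8.68
eef_pos: [0.5333, -0.1558, 0.116]
ee_rot: [3.14, 0.0, -1.535]
force: [-0.1, 0.0, -3.3]
width: 0.0636
```

Run:
```python
from h import *
for c in("side","top","wrist"):
    im,d=pic(c,c+"2.png"); st()
    for n in("tray_hold","tray_lip","tray_bar","tray_tail","tub_rim","tub"):
        print(c,n,[(round(r["score"],2),np.round(w(r["point"],c),3).tolist()) for r in arm.landmark_of(n,c)][:2])
a=cv2.imread("pics/side2.png")[170:370,180:420]; b=cv2.imread("pics/wrist2.png")
cv2.imwrite("pics/c2.png",np.hstack([cv2.resize(a,(400,333)),cv2.resize(b,(400,333))]))
```

```text
{'t': 8.725, 'q': [0.0694, 0.2633, -0.3998, -0.0007, -0.9085, -0.0321], 'eef_pos': [0.5336, -0.155, 0.1161], 'ee_rot': [3.1408, 0.0005, -1.534], 'force': [0.0145, 1.4692, -3.2678], 'width': 0.0641}
side tray_hold [(0.84, [0.529, -0.159, 0.13]), (0.47, [0.537, -0.224, 0.109])]
side tray_lip [(0.64, [0.539, -0.25, 0.17]), (0.6, [0.531, -0.044, 0.118])]
side tray_bar [(0.89, [0.539, -0.251, 0.167])]
side tray_tail [(0.56, [0.537, -0.226, 0.107])]
side tub_rim [(0.9, [0.533, 0.134, 0.073])]
side tub [(0.86, [0.521, 0.206, -0.003]), (0.7, [0.477, 0.445, 0.0])]
{'t': 9.075, 'q': [0.0631, 0.2646, -0.3976, 0.0, -0.9089, -0.0326], 'eef_pos': [0.5339, -0.1584, 0.1164], 'ee_rot': [3.1413, -0.0, -1.5403], 'force': [-0.7124, -0.1947, -2.3242], 'width': 0.0638}
top tray_hold [(0.63, [0.534, -0.158, 0.127]), (0.47, [0.528, -0.051, 0.122])]
top tray_lip [(0.67, [0.529, -0.048, 0.124])]
top tray_bar [(0.65, [0.538, -0.253, 0.168])]
top tray_tail [(0.63, [0.535, -0.223, 0.111]), (0.41, [0.529, -0.05, 0.123])]
top tub_rim [(0.74, [0.53, 0.14, 0.078])]
top tub [(0.83, [0.527, 0.214, -0.001]), (0.63, [0.532, 0.137, 0.078])]
{'t': 9.425, 'q': [0.0637, 0.2643, -0.3976, 0.0, -0.909, -0.0326], 'eef_pos': [0.534, -0.1582, 0.1165], 'ee_rot': [3.1415, -0.0, -1.5397], 'force': [0.3895, 0.5042, -2.8263], 'width': 0.0641}
wrist tray_hold [(0.61, [0.529, -0.156, 0.133]), (0.41, [0.53, -0.122, 0.126])]
wrist tray_lip []
wrist tray_bar [(0.64, [0.533, -0.254, 0.167])]
wrist tray_tail [(0.94, [0.537, -0.225, 0.113]), (0.64, [0.536, -0.251, 0.168])]
wrist tub_rim []
wrist tub []
```

View pics/c2.png

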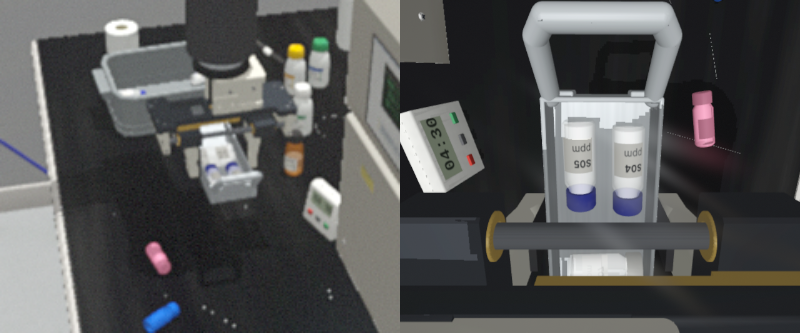

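Emit:
drive_tool(
  targets=[
    [0.06,0.3,0,0,0,0.27],
    [0,0.6,0,0,0,0],
    [0,0.7,0,0,0,0],
    [0,0.7,0,0,0,0],
    [0,0.7,0,0,0,0],
  ],
)

```text
t: 10.35
eef_pos: [0.5365, -0.0364, 0.1167]
ee_rot: [-3.141, 0.0, -1.51]
force: [0.7, -0.3, -3.1]
width: 0.0637
```

Emit:
drive_tool(
  targets=[
    [0,0.6,0,0,0,0],
    [0,0.5,0,0,0,0],
    [0,0.3,0,0,0,0],
    [0,0.15,0,0,0,0],
    [0,0,0,0,0,0],
  ],
)

```text
t: 10.98
eef_pos: [0.5364, 0.0241, 0.1165]
ee_rot: [3.142, -0.0, -1.511]
force: [-0.0, -0.4, -3.1]
width: 0.0643
```

```bash
cat > m.py <<'E'
from h import *
st()
n=int(__import__("sys").argv[1])
for c in("top","side"):
    im,d=pic(c,f"{c}{n}.png"); P=cloud(d,c);X,Y,Z=np.moveaxis(P,-1,0)
    r=(d>0)&(Z>.07)&(Z<.088)&(((X>.45)&(X<.49))|((X>.58)&(X<.61)))&(abs(Y-.134)<.03)
    p=P[r]; f=np.polyfit(p[:,0],p[:,1],1); print(c,"rim n",len(p),"slope",np.degrees(np.arctan(f[0])),"y@.53",np.polyval(f,.53), "z",np.median(p[:,2]))
    t=(d>0)&(Z>.1)&(Z<.17)&(abs(X-.53)<.05)&(abs(Y-.134)<.05)&(X<.56)&(X>.50)
    for lo in np.arange(.09,.18,.005):
        q=P[t&(Y>=lo)&(Y<lo+.005)]
        if len(q)>4: print("  y",round(lo+.0025,4),len(q),"z",np.round(np.median(q[:,2]),4),"x",np.round(np.percentile(q[:,0],[2,98]),3))
E
python3 m.py 3
python3 - <<'E'
import cv2
a=cv2.imread("pics/top3.png")[190:340,180:440]; b=cv2.imread("pics/side3.png")[160:310,210:420]
import numpy as np
cv2.imwrite("pics/c3.png",np.hstack([cv2.resize(a,(440,254)),cv2.resize(b,(356,254))]))
E
```

```text
{'t': 10.975, 'q': [0.4102, 0.2339, -0.4404, 0.0001, -0.8966, -0.3502], 'eef_pos': [0.5364, 0.0241, 0.1165], 'ee_rot': [3.1415, -0.0001, -1.5108], 'force': [-0.0407, -0.3877, -3.0993], 'width': 0.0643}
top rim n 72 slope 4.404663450617022 y@.53 0.13584204037757025 z 0.07900600846456296
  y 0.0925 14 z 0.1183 x [0.501 0.514]
  y 0.0975 12 z 0.1198 x [0.501 0.511]
  y 0.1025 8 z 0.1235 x [0.501 0.509]
  y 0.1075 5 z 0.1288 x [0.5   0.506]
side rim n 49 slope -1.7012892913510749 y@.53 0.12539272571315102 z 0.07593887420064793
  y 0.0975 18 z 0.1173 x [0.52  0.558]
  y 0.1025 25 z 0.119 x [0.525 0.558]
  y 0.1075 19 z 0.1194 x [0.522 0.558]
  y 0.1125 5 z 0.1205 x [0.538 0.557]
  y 0.1175 6 z 0.1305 x [0.53  0.559]
  y 0.1225 14 z 0.1294 x [0.528 0.554]
  y 0.1275 16 z 0.129 x [0.53  0.558]
  y 0.1325 9 z 0.1301 x [0.528 0.555]
```

View pics/c3.png

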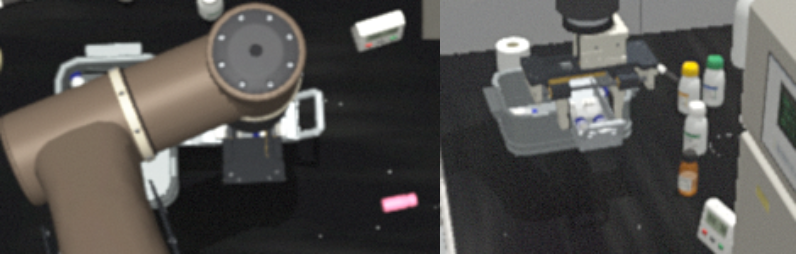

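```bash
cat > fit.py <<'E'
from h import *
from scipy.optimize import least_squares
a=np.radians(3.4); R=np.array([[np.cos(a),np.sin(a)],[-np.sin(a),np.cos(a)]]); C=np.array([.530,.134])
def fit(p,r,x0):
    return least_squares(lambda c:np.hypot(p[:,0]-c[0],p[:,1]-c[1])-r,x0,loss="soft_l1",f_scale=.001)
D=[]
for i in range(6):
    im,d=pic("side"); P=cloud(d,"side")[d>0]; u=(P[:,:2]-C)@R.T; D.append(np.c_[u,P[:,2]])
D=np.vstack(D)
for nm,lo,hi in(("L",-.075,-.045),("R",.05,.075)):
    m=(D[:,0]>lo)&(D[:,0]<hi)&(abs(D[:,1])<.012)&(D[:,2]>.068)&(D[:,2]<.085)
    p=D[m][:,1:]; s=fit(p,.005,[0,.075]); print("rim",nm,len(p),s.x,np.sqrt(np.mean(np.clip(s.fun**2,0,1e-5))))
z0=arm.get_state()["eef_pos"][2]+.0065
m=(abs(D[:,0])<.026)&(D[:,1]>-.02)&(D[:,1]<.014)&(D[:,2]>z0)&(D[:,2]<z0+.018)
p=D[m][:,1:]
for k in range(3):
    s=fit(p,.0115,[0,z0]); print("lip",len(p),s.x); p=p[abs(s.fun)<.003]
E
python3 fit.py
```

```text
rim L 250 [-0.00370624  0.07476819] 0.0018389183074057134
rim R 0 [0.    0.075] nan
lip 237 [-0.006843    0.11927269]
lip 189 [-0.0062536   0.11954577]
lip 186 [-0.00625042  0.11958843]
  return _methods._mean(a, axis=axis, dtype=dtype,
  ret = ret.dtype.type(ret / rcount)
```

Emit:
drive_tool(
  targets=[
    [0,0.05,-0.2,0,0,0],
    [0,0,-0.3,0,0,0],
    [0,0,-0.25,0,0,0],
    [0,0,-0.15,0,0,0],
    [0,0,0,0,0,0],
  ],
)

```text
t: 12.0
eef_pos: [0.5361, 0.0259, 0.0799]
ee_rot: [3.14, -0.0, -1.511]
force: [0.6, 0.2, -2.7]
width: 0.0639
```

```bash
python3 fit.py 2>/dev/null; python3 -c "
from h import *
st();pic('side','s4.png');a=cv2.imread('pics/s4.png')[170:270,230:390];cv2.imwrite('pics/c4.png',cv2.resize(a,(800,500),interpolation=cv2.INTER_CUBIC))"
```

```text
rim L 81 [-0.00375776  0.0746827 ] 0.0017119848785566894
rim R 28 [-0.00190597  0.07456724] 0.001209062886603897
lip 232 [-0.01007661  0.08203071]
lip 185 [-0.00989059  0.08234265]
lip 180 [-0.00990053  0.08243729]
{'t': 12.3, 'q': [0.4137, 0.2773, -0.48, 0.0001, -0.8129, -0.3541], 'eef_pos': [0.5366, 0.0261, 0.0809], 'ee_rot': [-3.141, 0.0002, -1.5111], 'force': [0.7286, 0.2621, -2.1444], 'width': 0.0641}
```

View pics/c4.png

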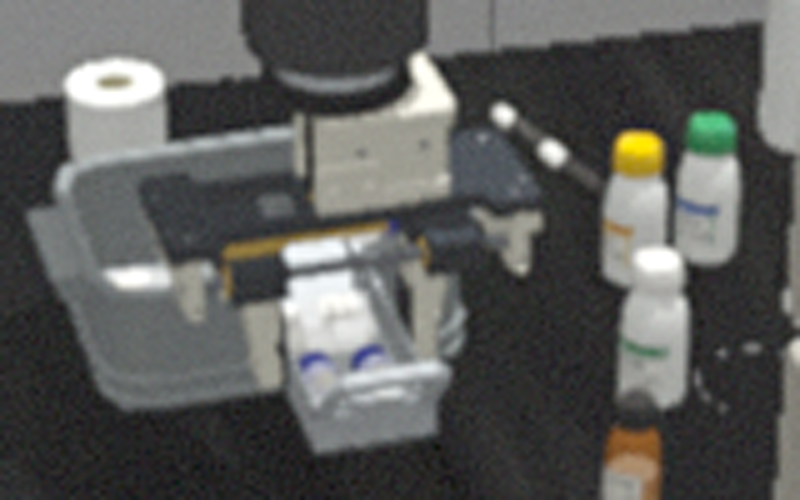

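Emit:
drive_tool(
  targets=[
    [0,0,-0.1,0,0,0],
    [0,0,-0.1,0,0,0],
    [0,0,0,0,0,0],
  ],
)

```text
t: 12.72
eef_pos: [0.5361, 0.0259, 0.072]
ee_rot: [3.141, -0.0, -1.511]
force: [-0.5, 0.8, -2.9]
width: 0.0635
```

Emit:
drive_tool(
  targets=[
    [0,0,-0.1,0,0,0],
    [0,0,0,0,0,0],
  ],
)

```text
t: 12.98
eef_pos: [0.5362, 0.026, 0.0682]
ee_rot: [3.141, -0.0, -1.511]
force: [0.1, -0.2, -3.3]
width: 0.064
```

Emit:
drive_tool(
  targets=[
    [0,0,-0.06,0,0,0],
    [0,0,0,0,0,0],
  ],
)

```text
t: 13.22
eef_pos: [0.5364, 0.026, 0.066]
ee_rot: [3.141, -0.0, -1.511]
force: [0.4, 0.2, -3.1]
width: 0.0641
```

Emit:
drive_tool(
  targets=[
    [0,0,-0.04,0,0,0],
    [0,0,0,0,0,0],
  ],
)

```text
t: 13.48
eef_pos: [0.5366, 0.0261, 0.0647]
ee_rot: [-3.141, 0.0, -1.511]
force: [0.4, -0.8, -0.2]
width: 0.0638
```

Emit:
drive_tool(
  targets=[
    [0,0.01,-0.12,0.417,0.025,0],
    [0,0.015,-0.12,0.417,0.025,0],
    [0,0.02,-0.12,0.417,0.025,0],
    [0,0.025,-0.118,0.417,0.025,0],
    [0,0,0,0,0,0],
  ],
)

```text
t: 14.1
eef_pos: [0.5366, 0.0282, 0.0453]
ee_rot: [3.141, 0.175, -1.513]
force: [-0.9, -0.5, -1.2]
width: 0.0637
```

Emit:
drive_tool(
  targets=[
    [0,0.03,-0.118,0.417,0.025,0],
    [0,0.035,-0.116,0.417,0.025,0],
    [0,0.04,-0.114,0.417,0.025,0],
    [0,0,0,0,0,0],
  ],
)

```text
t: 14.6
eef_pos: [0.5364, 0.0324, 0.0313]
ee_rot: [3.141, 0.305, -1.513]
force: [-0.2, -1.3, -2.1]
width: 0.0637
```

Emit:
drive_tool(
  targets=[
    [0,0.02,-0.055,0.2,0.012,0],
    [0,0,0,0,0,0],
  ],
)

```text
t: 14.85
eef_pos: [0.5363, 0.0339, 0.0293]
ee_rot: [3.141, 0.327, -1.511]
force: [-0.2, -0.9, -0.9]
width: 0.0638
```

Emit:
drive_tool(
  targets=[
    [0,0.015,-0.055,0.2,0.012,0],
    [0,0,0,0,0,0],
  ],
)

```text
t: 15.1
eef_pos: [0.5366, 0.0348, 0.0276]
ee_rot: [-3.141, 0.35, -1.511]
force: [-2.2, 0.4, 4.4]
width: 0.0639
```

Run:
```python
from h import *
st()
for c in("side","wrist"):
    im,d=pic(c,c+"5.png")
    for n in("tray_bar","tray_tail","tub_rim","tub"):
        print(c,n,[(round(r["score"],2),np.round(w(r["point"],c),3).tolist()) for r in arm.landmark_of(n,c)][:2])
```

```text
{'t': 15.1, 'q': [0.1442, 0.3985, -0.3233, -0.4617, -0.8729, 0.2196], 'eef_pos': [0.5366, 0.0348, 0.0276], 'ee_rot': [-3.1413, 0.3496, -1.511], 'force': [-2.1878, 0.3752, 4.4124], 'width': 0.0639}
side tray_bar [(0.92, [0.542, -0.071, 0.043])]
side tray_tail [(0.95, [0.542, -0.03, 0.001])]
side tub_rim [(0.9, [0.532, 0.133, 0.076])]
side tub [(0.56, [0.529, 0.208, -0.003])]
wrist tray_bar [(0.91, [0.541, -0.068, 0.043])]
wrist tray_tail [(0.69, [0.538, -0.025, -0.0]), (0.57, [0.523, -0.0, 0.025])]
wrist tub_rim [(0.69, [0.531, 0.052, 0.042])]
wrist tub []
```

Emit:
drive_tool(
  targets=[
    [0,0,0.012,0,0,0],
    [0,0,0,0,0,0],
    [0,0,0,0,0,0],
  ],
  claw=0.8,
  newtons=10,
)

```text
t: 15.98
eef_pos: [0.5364, 0.0344, 0.0274]
ee_rot: [3.141, 0.348, -1.511]
force: [-0.1, -0.2, -0.3]
width: 0.0701
```

Emit:
drive_tool(
  targets=[
    [0,0,0,0,0,0],
    [0,0,0,0,0,0],
    [0,0,0,0,0,0],
  ],
  claw=1,
)

```text
t: 16.35
eef_pos: [0.5364, 0.0344, 0.0276]
ee_rot: [3.141, 0.348, -1.511]
force: [-0.4, 1.0, -0.4]
width: 0.0871
```

Run:
```python
from h import *
st()
for c in("side",):
    im,d=pic(c,c+"6.png")
    for n in("tray_bar","tray_tail","tub_rim","tub"):
        print(c,n,[(round(r["score"],2),np.round(w(r["point"],c),3).tolist()) for r in arm.landmark_of(n,c)][:2])
```

```text
{'t': 16.35, 'q': [0.1448, 0.3983, -0.3241, -0.46, -0.8722, 0.2179], 'eef_pos': [0.5364, 0.0344, 0.0276], 'ee_rot': [3.1415, 0.3482, -1.5112], 'force': [-0.3505, 0.9602, -0.4166], 'width': 0.0871}
side tray_bar [(0.68, [0.541, -0.073, 0.046])]
side tray_tail [(0.91, [0.543, -0.029, -0.002])]
side tub_rim [(0.74, [0.53, 0.135, 0.074])]
side tub [(0.97, [0.525, 0.211, -0.007])]
```

Emit:
drive_tool(
  targets=[
    [0,-0.17,0.47,0,0,0],
    [0,-0.34,0.94,0,0,0],
    [0,-0.34,0.94,0,0,0],
    [0,-0.34,0.94,0,0,0],
  ],
)

```text
t: 17.1
eef_pos: [0.5364, -0.0142, 0.162]
ee_rot: [-3.14, 0.347, -1.511]
force: [0.1, -0.1, -0.4]
width: 0.0878
```

Emit:
drive_tool(
  targets=[
    [0,0,0,-0.85,-0.05,0],
    [0,0,0,-0.85,-0.05,0],
    [0,0,0,-0.85,-0.05,0],
    [0,0,0,-0.78,-0.05,0],
  ],
)

```text
t: 17.6
eef_pos: [0.5369, -0.0135, 0.1612]
ee_rot: [-3.139, -0.004, -1.512]
force: [0.1, -0.0, -0.2]
width: 0.0875
```

Emit:
drive_tool(
  targets=[
    [0,-0.1,0,0,0,1],
    [0,-0.1,0,0,0,1],
    [0,-0.1,0,0,0,1],
    [0,-0.1,0,0,0,1],
    [0,-0.1,0,0,0,1],
  ],
)

```text
t: 18.23
eef_pos: [0.5366, -0.0338, 0.1608]
ee_rot: [-3.14, -0.002, -0.985]
force: [-0.4, -0.2, -0.4]
width: 0.0876
```

Emit:
drive_tool(
  targets=[
    [0,-0.1,0,0,0,1],
    [0,-0.1,0,0,0,1],
    [0,-0.1,0,0,0,1],
    [0,-0.1,0,0,0,1],
    [0,-0.1,0,0,0,1],
  ],
)

```text
t: 18.85
eef_pos: [0.5366, -0.0539, 0.1607]
ee_rot: [-3.141, -0.003, -0.461]
force: [-0.4, 0.2, -0.8]
width: 0.0875
```

Emit:
drive_tool(
  targets=[
    [0,-0.1,0,0,0,1],
    [0,-0.1,0,0,0,1],
    [0,-0.1,0,0,0,1],
    [0,-0.1,0,0,0,1],
    [0,0,0,0,0,1],
  ],
)

```text
t: 19.48
eef_pos: [0.5366, -0.07, 0.1608]
ee_rot: [3.141, -0.003, 0.062]
force: [-0.5, -0.9, 0.2]
width: 0.0875
```

Run:
```python
from h import *
st(); 
for c in("wrist","top","side"):
    im,d=pic(c,c+"7.png")
    for n in("tray_bar","tray_lip","tray_tail","tub_rim","tub"):
        print(c,n,[(round(r["score"],2),np.round(w(r["point"],c),3).tolist()) for r in arm.landmark_of(n,c)][:2])
    P=cloud(d,c)[d>0]; q=P[(P[:,2]>.037)&(P[:,2]<.06)&(abs(P[:,0]-.541)<.018)&(P[:,1]<-.055)&(P[:,1]>-.09)]
    if len(q)>9: print("bar",len(q),np.median(q,0),np.percentile(q[:,2],95),np.polyfit(q[:,0],q[:,1],1))
a=cv2.imread("pics/wrist7.png"); b=cv2.imread("pics/top7.png")[180:340,190:390]
cv2.imwrite("pics/c7.png",np.hstack([cv2.resize(a,(400,300)),cv2.resize(b,(375,300))]))
```

```text
{'t': 19.475, 'q': [0.2334, 0.192, -0.3793, 0.0011, -0.9969, 1.3989], 'eef_pos': [0.5366, -0.07, 0.1608], 'ee_rot': [3.1411, -0.0027, 0.0621], 'force': [-0.4789, -0.8824, 0.1855], 'width': 0.0875}
wrist tray_bar [(0.76, [0.542, -0.071, 0.041])]
wrist tray_lip []
wrist tray_tail [(0.67, [0.54, -0.026, -0.001])]
wrist tub_rim []
wrist tub []
bar 759 [ 0.54155463 -0.0700132   0.04634   ] 0.04771306460916898 [ 0.04674318 -0.09531645]
top tray_bar [(0.69, [0.544, -0.071, 0.044]), (0.31, [0.539, 0.047, 0.024])]
top tray_lip []
top tray_tail [(0.66, [0.54, -0.026, 0.006]), (0.36, [0.542, 0.056, 0.043])]
top tub_rim []
top tub []
bar 12 [ 0.52737729 -0.0712554   0.04646359] 0.05094889189673319 [-0.04798684 -0.04594308]
side tray_bar [(0.56, [0.545, -0.069, 0.045]), (0.54, [0.536, 0.055, 0.039])]
side tray_lip [(0.59, [0.531, 0.137, 0.066]), (0.5, [0.53, 0.21, -0.002])]
side tray_tail [(0.59, [0.54, -0.03, -0.004]), (0.56, [0.476, 0.445, -0.002])]
side tub_rim [(0.98, [0.531, 0.133, 0.073])]
side tub [(0.78, [0.523, 0.209, -0.003])]
bar 54 [ 0.54153513 -0.07456885  0.04433258] 0.048769805546459585 [ 0.07073349 -0.112623  ]
```

View pics/c7.png

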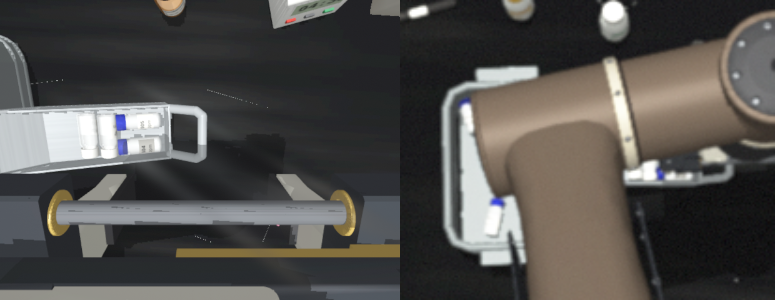

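Emit:
drive_tool(
  targets=[
    [0.12,-0.01,0,0,0,0],
    [0,0,-0.4,0,0,0],
    [0,0,-0.4,0,0,0],
    [0,0,-0.4,0,0,0],
    [0,0,-0.4,0,0,0],
  ],
  claw=0.27,
)

```text
t: 21.0
eef_pos: [0.5409, -0.0696, 0.0937]
ee_rot: [3.142, -0.0, 0.06]
force: [-0.3, 0.3, -0.2]
width: 0.0433
```

Run:
```python
from h import *
st(); im,d=pic("wrist","w8.png"); P=cloud(d,"wrist")[d>0]; q=P[(P[:,2]>.042)&(P[:,2]<.055)&(abs(P[:,0]-.541)<.03)&(P[:,1]<-.055)&(P[:,1]>-.09)]
print("bar",len(q),np.median(q,0) if len(q) else 0)
```

```text
{'t': 21.0, 'q': [0.2315, 0.2734, -0.4486, 0.0001, -0.8486, 1.3988], 'eef_pos': [0.5409, -0.0696, 0.0937], 'ee_rot': [3.1415, -0.0002, 0.0596], 'force': [-0.2922, 0.3469, -0.2494], 'width': 0.0433}
bar 1927 [ 0.54331068 -0.06999687  0.04508785]
```

View pics/w8.png

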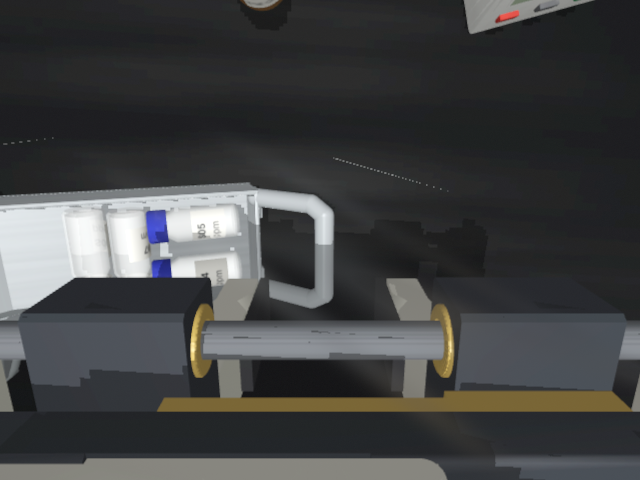

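Emit:
drive_tool(
  targets=[
    [0,0,0,0,0,0],
    [0,0,0,0,0,0],
    [0,0,0,0,0,0],
    [0,0,0,0,0,0],
  ],
)

```text
t: 21.55
eef_pos: [0.5415, -0.0695, 0.0956]
ee_rot: [-3.141, -0.002, 0.06]
force: [0.5, -0.2, -0.5]
width: 0.0237
```

Emit:
drive_tool(
  targets=[
    [0,0,-0.4,0,0,0],
    [0,0,-0.4,0,0,0],
    [0,0,-0.4,0,0,0],
    [0,0,-0.3,0,0,0],
    [0,0,-0.12,0,0,0],
  ],
)

```text
t: 22.18
eef_pos: [0.5407, -0.0697, 0.0291]
ee_rot: [3.141, 0.001, 0.06]
force: [-0.2, 0.9, -0.1]
width: 0.0237
```

Emit:
drive_tool(
  targets=[
    [0,0,0,0,0,0],
    [0,0,0,0,0,0],
    [0,0,0,0,0,0],
    [0,0,0,0,0,0],
  ],
  claw=0,
  newtons=8,
)

```text
t: 22.68
eef_pos: [0.5414, -0.0696, 0.0307]
ee_rot: [-3.141, -0.002, 0.06]
force: [-0.4, -1.3, -1.1]
width: 0.0097
```

Run:
```python
import numpy as np
L=.2099; f=np.radians(np.linspace(-7.6,87.4,26)); a=np.radians(3.4)
s=-L*np.cos(f); z=L*np.sin(f)
s=s-np.interp(np.arange(26),[0,6],[0,.0012])
for i in range(25):
    ds,dz=s[i+1]-s[i],z[i+1]-z[i]
    print([round(-ds*np.sin(a)/.04,3),round(ds*np.cos(a)/.04,3),round(dz/.04,3),0,0,0],"," if (i+1)%5 else f"\n# phi {np.degrees(f[i+1]):.1f} z {z[i+1]+.071-.0128:.4f} y {.1379+s[i+1]*np.cos(a):.4f}")
```

```text
[np.float64(0.002), np.float64(-0.039), np.float64(0.346), 0, 0, 0] ,
[np.float64(0.001), np.float64(-0.017), np.float64(0.348), 0, 0, 0] ,
[np.float64(-0.0), np.float64(0.007), np.float64(0.348), 0, 0, 0] ,
[np.float64(-0.002), np.float64(0.03), np.float64(0.346), 0, 0, 0] ,
[np.float64(-0.003), np.float64(0.052), np.float64(0.343), 0, 0, 0] 
# phi 11.4 z 0.0997 y -0.0685
[np.float64(-0.004), np.float64(0.075), np.float64(0.339), 0, 0, 0] ,
[np.float64(-0.006), np.float64(0.102), np.float64(0.333), 0, 0, 0] ,
[np.float64(-0.007), np.float64(0.124), np.float64(0.325), 0, 0, 0] ,
[np.float64(-0.009), np.float64(0.145), np.float64(0.316), 0, 0, 0] ,
[np.float64(-0.01), np.float64(0.166), np.float64(0.306), 0, 0, 0] 
# phi 30.4 z 0.1644 y -0.0440
[np.float64(-0.011), np.float64(0.186), np.float64(0.294), 0, 0, 0] ,
[np.float64(-0.012), np.float64(0.205), np.float64(0.281), 0, 0, 0] ,
[np.float64(-0.013), np.float64(0.223), np.float64(0.267), 0, 0, 0] ,
[np.float64(-0.014), np.float64(0.24), np.float64(0.252), 0, 0, 0] ,
[np.float64(-0.015), np.float64(0.256), np.float64(0.235), 0, 0, 0] 
# phi 49.4 z 0.2176 y 0.0003
[np.float64(-0.016), np.float64(0.271), np.float64(0.218), 0, 0, 0] ,
[np.float64(-0.017), np.float64(0.285), np.float64(0.199), 0, 0, 0] ,
[np.float64(-0.018), np.float64(0.297), np.float64(0.18), 0, 0, 0] ,
[np.float64(-0.018), np.float64(0.309), np.float64(0.16), 0, 0, 0] ,
[np.float64(-0.019), np.float64(0.319), np.float64(0.139), 0, 0, 0] 
# phi 68.4 z 0.2534 y 0.0596
[np.float64(-0.019), np.float64(0.327), np.float64(0.117), 0, 0, 0] ,
[np.float64(-0.02), np.float64(0.334), np.float64(0.095), 0, 0, 0] ,
[np.float64(-0.02), np.float64(0.34), np.float64(0.073), 0, 0, 0] ,
[np.float64(-0.02), np.float64(0.344), np.float64(0.05), 0, 0, 0] ,
[np.float64(-0.021), np.float64(0.346), np.float64(0.027), 0, 0, 0] 
# phi 87.4 z 0.2679 y 0.1272
```

Emit:
drive_tool(
  targets=[
    [0,-0.04,0.345,0,0,0],
    [0,-0.015,0.35,0,0,0],
    [0,0.005,0.35,0,0,0],
    [0,0.03,0.345,0,0,0],
    [-0.005,0.05,0.345,0,0,0],
  ],
)

```text
t: 23.3
eef_pos: [0.5411, -0.0685, 0.1011]
ee_rot: [3.141, -0.002, 0.06]
force: [0.2, -5.3, -0.7]
width: 0.0096
```

```bash
cat > c.py <<'E'
from h import *
import sys
st()
im,d=pic("side",f"s{sys.argv[1]}.png")
for n in("tray_bar","tray_lip","tub_rim","tub","vial_1_mid"):
    print(n,[(round(r["score"],2),np.round(w(r["point"],"side"),3).tolist()) for r in arm.landmark_of(n,"side")][:6 if n[0]=="v" else 2])
E
python3 c.py 9
```

```text
{'t': 23.3, 'q': [0.2338, 0.2638, -0.4415, 0.0007, -0.8639, 1.3962], 'eef_pos': [0.5411, -0.0685, 0.1011], 'ee_rot': [3.1413, -0.0017, 0.0596], 'force': [0.2306, -5.3343, -0.7028], 'width': 0.0096}
tray_bar [(0.83, [0.54, -0.07, 0.112]), (0.73, [0.536, 0.037, 0.056])]
tray_lip [(0.76, [0.533, 0.141, 0.07])]
tub_rim [(0.7, [0.531, 0.134, 0.074])]
tub [(0.91, [0.524, 0.211, -0.007]), (0.74, [0.541, -0.068, 0.113])]
vial_1_mid [(0.45, [0.524, -0.006, 0.067])]
```

Emit:
drive_tool(
  targets=[
    [0,-0.05,0,0,0,0],
    [0,-0.03,0,0,0,0],
  ],
)

```text
t: 23.85
eef_pos: [0.5409, -0.0712, 0.0994]
ee_rot: [-3.141, -0.001, 0.06]
force: [0.5, 1.0, -2.0]
width: 0.0094
```

Emit:
drive_tool(
  targets=[
    [-0.005,0.075,0.34,0,0,0],
    [-0.005,0.1,0.335,0,0,0],
    [-0.005,0.125,0.325,0,0,0],
    [-0.01,0.145,0.315,0,0,0],
    [-0.01,0.165,0.305,0,0,0],
  ],
)

```text
t: 24.48
eef_pos: [0.5397, -0.0467, 0.1658]
ee_rot: [-3.142, -0.002, 0.06]
force: [-0.4, -0.9, -1.3]
width: 0.0099
```

Emit:
drive_tool(
  targets=[
    [-0.01,0.185,0.295,0,0,0],
    [-0.01,0.205,0.28,0,0,0],
    [-0.015,0.225,0.265,0,0,0],
    [-0.015,0.24,0.25,0,0,0],
    [-0.015,0.255,0.235,0,0,0],
  ],
)

```text
t: 25.1
eef_pos: [0.5377, -0.0035, 0.2198]
ee_rot: [3.139, -0.003, 0.06]
force: [-0.3, -7.6, 7.5]
width: 0.0095
```

```bash
python3 c.py 10; python3 -c "
import cv2
cv2.imwrite('pics/c10.png',cv2.resize(cv2.imread('pics/s10.png')[140:280,210:390],(720,560),interpolation=cv2.INTER_CUBIC))"
```

```text
{'t': 25.1, 'q': [0.3606, 0.1359, -0.3046, 0.0036, -1.1284, 1.2687], 'eef_pos': [0.5377, -0.0035, 0.2198], 'ee_rot': [3.1391, -0.0028, 0.06], 'force': [-0.3091, -7.6466, 7.4924], 'width': 0.0095}
tray_bar [(0.68, [0.539, -0.005, 0.23])]
tray_lip [(0.77, [0.533, 0.137, 0.069])]
tub_rim [(0.66, [0.53, 0.134, 0.072])]
tub [(0.64, [0.526, 0.209, -0.004])]
vial_1_mid []
```

View pics/c10.png

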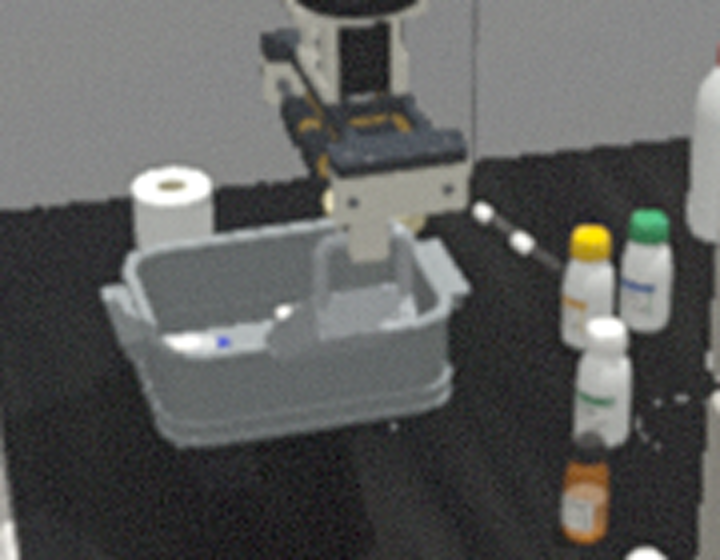

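Emit:
drive_tool(
  targets=[
    [0,-0.04,0.05,0,0,0],
    [0,0,0,0,0,0],
  ],
)

```text
t: 25.65
eef_pos: [0.537, -0.004, 0.2198]
ee_rot: [-3.141, -0.001, 0.06]
force: [-0.4, -2.0, 1.0]
width: 0.0097
```

Emit:
drive_tool(
  targets=[
    [-0.015,0.255,0.235,0,0,0],
    [-0.015,0.275,0.205,0,0,0],
    [-0.015,0.29,0.18,0,0,0],
  ],
)

```text
t: 26.02
eef_pos: [0.5354, 0.0293, 0.2452]
ee_rot: [3.141, -0.002, 0.06]
force: [-0.5, -1.1, 1.6]
width: 0.0096
```

Emit:
drive_tool(
  targets=[
    [-0.015,0.305,0.17,0,0,0],
    [-0.02,0.315,0.145,0,0,0],
    [-0.02,0.325,0.125,0,0,0],
  ],
)

```text
t: 26.4
eef_pos: [0.5331, 0.0672, 0.2626]
ee_rot: [-3.141, -0.002, 0.06]
force: [0.8, -1.4, 1.9]
width: 0.0094
```

```bash
python3 c.py 11
```

```text
{'t': 26.4, 'q': [0.4909, 0.1079, -0.2362, 0.0005, -1.2252, 1.1395], 'eef_pos': [0.5331, 0.0672, 0.2626], 'ee_rot': [-3.1414, -0.0016, 0.0598], 'force': [0.7918, -1.3596, 1.8785], 'width': 0.0094}
tray_bar [(0.93, [0.534, 0.066, 0.268])]
tray_lip [(0.74, [0.531, 0.28, 0.013]), (0.61, [0.529, 0.137, 0.068])]
tub_rim [(0.96, [0.528, 0.132, 0.071])]
tub [(0.8, [0.525, 0.213, -0.006])]
vial_1_mid []
```

Emit:
drive_tool(
  targets=[
    [-0.02,0.33,0.11,0,0,0],
    [-0.02,0.335,0.085,0,0,0],
    [-0.02,0.34,0.065,0,0,0],
  ],
)

```text
t: 27.08
eef_pos: [0.5304, 0.1075, 0.2722]
ee_rot: [-3.141, -0.001, 0.06]
force: [0.5, -1.0, -1.5]
width: 0.0096
```

```bash
python3 c.py 12
python3 - <<'E'
from h import *
pic('wrist','w12.png'); a=cv2.imread('pics/s12.png')[130:270,210:390]; b=cv2.imread('pics/w12.png')
cv2.imwrite('pics/c12.png',np.hstack([cv2.resize(a,(400,311)),cv2.resize(b,(400,311))]))
E
```

```text
{'t': 27.075, 'q': [0.5623, 0.1099, -0.2117, 0.0, -1.2486, 1.068], 'eef_pos': [0.5304, 0.1075, 0.2722], 'ee_rot': [-3.1413, -0.0006, 0.0595], 'force': [0.4538, -1.0025, -1.4858], 'width': 0.0096}
tray_bar [(0.92, [0.532, 0.108, 0.277])]
tray_lip [(0.69, [0.528, 0.135, 0.069])]
tub_rim [(0.87, [0.532, 0.135, 0.074])]
tub [(0.61, [0.523, 0.21, -0.003])]
vial_1_mid [(0.59, [0.535, 0.059, 0.229])]
```

View pics/c12.png

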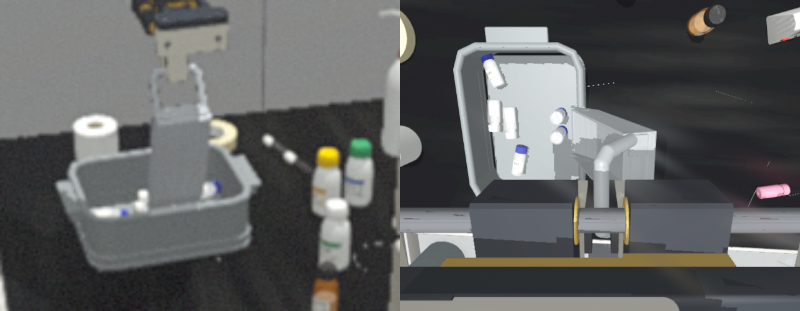

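Run:
```python
from h import *
im,d=pic('wrist'); P=cloud(d,'wrist')
for r in arm.landmark_of('vial_1_mid','wrist'): print(round(r['score'],2),np.round(w(r['point'],'wrist'),3))
for u,v in((256,180),(256,208),(272,180),(272,208),(150,178),(178,188),(300,180)): print(u,v,np.round(np.median(P[v-3:v+4,u-3:u+4].reshape(-1,3),0),3))
```

```text
0.61 [0.509 0.17  0.03 ]
0.55 [0.475 0.441 0.003]
256 180 [0.542 0.167 0.053]
256 208 [0.516 0.166 0.053]
272 180 [0.538 0.157 0.006]
272 208 [0.507 0.157 0.006]
150 178 [0.534 0.274 0.025]
178 188 [0.525 0.248 0.024]
300 180 [0.562 0.122 0.158]
```

Emit:
drive_tool(
  targets=[
    [0.02,-0.34,-0.065,0,0,0],
    [0.02,-0.335,-0.085,0,0,0],
    [0.02,-0.33,-0.11,0,0,0],
    [0.02,-0.325,-0.125,0,0,0],
    [0.02,-0.315,-0.145,0,0,0],
  ],
)

```text
t: 28.15
eef_pos: [0.5346, 0.0395, 0.2508]
ee_rot: [-3.142, -0.001, 0.059]
force: [0.1, -1.0, -1.5]
width: 0.0096
```

Emit:
drive_tool(
  targets=[
    [0.015,-0.305,-0.17,0,0,0],
    [0.015,-0.29,-0.18,0,0,0],
    [0.015,-0.275,-0.205,0,0,0],
    [0.015,-0.255,-0.235,0,0,0],
  ],
)

```text
t: 28.65
eef_pos: [0.5371, -0.0052, 0.2192]
ee_rot: [3.141, -0.001, 0.06]
force: [0.3, -1.5, -0.1]
width: 0.0095
```

Emit:
drive_tool(
  targets=[
    [0.015,-0.25,-0.25,0,0,0],
    [0.015,-0.23,-0.265,0,0,0],
    [0.01,-0.215,-0.275,0,0,0],
    [0.01,-0.195,-0.29,0,0,0],
    [0.01,-0.18,-0.295,0,0,0],
  ],
)

```text
t: 29.28
eef_pos: [0.5394, -0.0475, 0.1637]
ee_rot: [-3.141, -0.001, 0.06]
force: [-0.5, 0.4, -0.9]
width: 0.0097
```

Emit:
drive_tool(
  targets=[
    [0.01,-0.165,-0.305,0,0,0],
    [0.01,-0.145,-0.315,0,0,0],
    [0.005,-0.125,-0.325,0,0,0],
    [0.005,-0.1,-0.335,0,0,0],
    [0.005,-0.075,-0.34,0,0,0],
  ],
)

```text
t: 29.9
eef_pos: [0.5408, -0.0717, 0.0989]
ee_rot: [-3.142, -0.001, 0.06]
force: [-0.2, 0.0, -0.3]
width: 0.0094
```

Emit:
drive_tool(
  targets=[
    [0,-0.05,-0.34,0,0,0],
    [0,-0.03,-0.345,0,0,0],
    [0,-0.005,-0.345,0,0,0],
    [0,0.015,-0.34,0,0,0],
    [0,0.02,-0.2,0,0,0],
  ],
)

```text
t: 30.52
eef_pos: [0.541, -0.0739, 0.0365]
ee_rot: [3.141, -0.001, 0.06]
force: [-0.2, -5.6, 7.9]
width: 0.0096
```

Emit:
drive_tool(
  targets=[
    [0,0.01,-0.1,0,0,0],
    [0,0,0,0,0,0],
  ],
)

```text
t: 30.78
eef_pos: [0.5415, -0.0735, 0.0333]
ee_rot: [3.141, -0.002, 0.06]
force: [0.7, -2.1, 4.3]
width: 0.0098
```

```bash
python3 c.py 13
```

```text
{'t': 30.775, 'q': [0.2244, 0.3543, -0.5074, 0.0015, -0.7072, 1.4054], 'eef_pos': [0.5415, -0.0735, 0.0333], 'ee_rot': [3.1409, -0.002, 0.0601], 'force': [0.6954, -2.0766, 4.2678], 'width': 0.0098}
tray_bar [(0.88, [0.544, -0.075, 0.039])]
tray_lip []
tub_rim [(0.78, [0.532, 0.134, 0.073]), (0.16, [0.676, -0.026, -0.002])]
tub [(0.73, [0.525, 0.211, -0.003])]
vial_1_mid []
```

Emit:
drive_tool(
  targets=[
    [0,0,0,0,0,0],
    [0,0,0,0,0,0],
    [0,0,0,0,0,0],
  ],
  claw=0.27,
)

```text
t: 31.45
eef_pos: [0.5405, -0.073, 0.0327]
ee_rot: [-3.141, -0.001, 0.06]
force: [0.8, 0.1, -0.3]
width: 0.0232
```

```bash
python3 c.py 14
python3 - <<'E'
from h import *
im,d=pic('wrist','w14.png'); P=cloud(d,"wrist")[d>0]; q=P[(P[:,2]>.038)&(P[:,2]<.055)&(abs(P[:,0]-.541)<.03)&(P[:,1]<-.055)&(P[:,1]>-.09)]
print("bar",len(q),np.median(q,0) if len(q) else 0, np.percentile(q[:,2],95))
E
```

```text
{'t': 31.45, 'q': [0.225, 0.3547, -0.5082, -0.0001, -0.7074, 1.4054], 'eef_pos': [0.5405, -0.073, 0.0327], 'ee_rot': [-3.1414, -0.0005, 0.0595], 'force': [0.793, 0.0862, -0.258], 'width': 0.0232}
tray_bar [(0.56, [0.544, -0.071, 0.044])]
tray_lip [(0.72, [0.529, 0.139, 0.067])]
tub_rim []
tub []
vial_1_mid []
bar 3854 [ 0.55097306 -0.06780359  0.04663513] 0.0522320119442479
```

Emit:
drive_tool(
  targets=[
    [0,0,0.2,0,0,0],
    [0,0,0.5,0,0,0],
    [0,0,1,0,0,0],
    [0,0,1,0,0,0],
    [0,0,1,0,0,0],
  ],
)

```text
t: 32.42
eef_pos: [0.5407, -0.0732, 0.183]
ee_rot: [-3.141, -0.002, 0.06]
force: [0.7, 0.6, -0.8]
width: 0.0234
```

Emit:
drive_tool(
  targets=[
    [-0.3,-0.8,0.5,0,0,0],
    [-0.3,-0.8,0,0,0,0],
    [-0.3,-0.8,0,0,0,0],
    [-0.3,-0.8,0,0,0,0],
    [0,0,0,0,0,0],
  ],
)

```text
t: 33.05
eef_pos: [0.4919, -0.2027, 0.2016]
ee_rot: [3.141, -0.002, 0.057]
force: [0.2, 1.5, -0.8]
width: 0.0236
```

```bash
python3 c.py 15
python3 - <<'E'
from h import *
im,d=pic("top","t15.png")
for n in("tray_bar","tray_lip","tray_tail","tub_rim","tub","dropper_bottle","white_bottle","film_roll","vial_1_mid"):
    print(n,[(round(r["score"],2),np.round(w(r["point"],"top"),3).tolist()) for r in arm.landmark_of(n,"top")][:6 if n[0]=="v" else 2])
a=cv2.imread('pics/s15.png')[160:290,220:380]; b=cv2.imread('pics/t15.png')[190:340,190:390]
cv2.imwrite('pics/c15.png',np.hstack([cv2.resize(a,(400,325),interpolation=2),cv2.resize(b,(400,325),interpolation=2)]))
E
```

```text
{'t': 33.05, 'q': [-0.0221, 0.1414, -0.3401, -0.0, -1.0877, 1.6501], 'eef_pos': [0.4919, -0.2027, 0.2016], 'ee_rot': [3.1415, -0.0016, 0.0571], 'force': [0.1731, 1.4979, -0.7733], 'width': 0.0236}
tray_bar [(0.66, [0.544, -0.07, 0.041]), (0.62, [0.523, 0.209, -0.001])]
tray_lip [(0.67, [0.53, 0.14, 0.067])]
tub_rim [(0.7, [0.529, 0.131, 0.073])]
tub [(0.75, [0.524, 0.211, -0.005])]
vial_1_mid []
tray_bar []
tray_lip [(0.92, [0.524, 0.136, 0.074])]
tray_tail [(0.73, [0.541, 0.175, 0.032])]
tub_rim [(0.64, [0.528, 0.138, 0.076])]
tub [(0.58, [0.525, 0.212, -0.0]), (0.27, [0.677, -0.03, 0.002])]
dropper_bottle [(0.58, [0.677, -0.029, 0.002])]
white_bottle [(0.63, [0.728, 0.085, -0.001]), (0.52, [0.518, 0.175, 0.029])]
film_roll [(0.65, [0.473, 0.444, 0.003])]
vial_1_mid [(0.45, [0.512, 0.171, 0.029])]
```

View pics/c15.png

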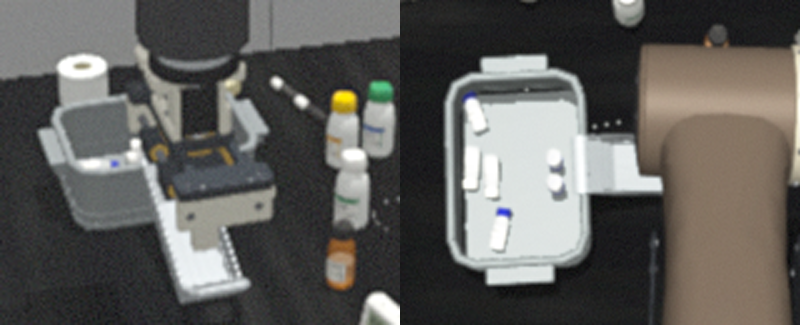

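```bash
python3 -c "
from station import arm
print(arm.job_done())"
```

```text
the job is handed in; nothing more can be done
None
```

The job is done and handed in at about 33 s of the 64 s allowed. I hung the tray's lip on the tub's right-hand rim, turned it over by the handle to about 70°, and lowered it again until the tail touched the bench. The gripper was let go and moved clear before handing in.

**Last checks:**
- **Vials:** All four are inside the tub, two lying and two standing upright on its floor. The tray looks empty in the final pictures, though the arm hid part of it from the top camera.
- **Tray:** The lip is still hooked at about (0.53, 0.137). The handle bar is about 43 mm above the bench, the height expected for this resting position.
- **Tub:** It reads (0.525, 0.212) against (0.525, 0.214) at the start, so there was no measurable shift.
- **Other things:** The two bottles and the film roll read as they did at the start, within about 2 mm.

**What disagreed or was not clean:**
- **Force peaks:** While turning the tray over, the tool force rose to about 11 N (one brief peak of about 5 N before that). I backed off 2–3 mm each time. On lowering, it reached about 10 N as the tail landed.
- **Lip position:** One camera fit put the lip about 6 mm short just before hooking, with the gripper in the way. The contact height on the rim showed it was seated.

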